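Mark the depth of a slanted pipe socket with a depth rod

TASK

Take the steel depth rod from its rest and put it, plain end first, into the slanted blind pipe socket on the turntable, pushing it until it bottoms out, so that the mouth of the socket slides the brass collar up the rod and the collar marks the depth. Leave the rod standing fully home in the socket with the collar against the mouth, and do not disturb the other tools.

Things in the scene. Friction and masses are not known exactly. Their poses are not given: they have to be found in the camera images.
- rod_mid (a point): Centre of the loose depth rod: round steel, 14 mm thick, 180 mm long, 0.2 kg, a dark knob (22 mm thick, last 14 mm) at one end, a chamfered plain tip at the other. x axis = along the rod from tip (-90 mm) to knob (+90 mm). It starts level in its rest, axis 54 mm above the bench, knob end away from the robot and to the right; the bare stretch x = +40 to +70 mm is free to grip from above.
- rod_tip (a point): The centre of the end face of the rod's plain tip, on the axis; axes as rod_mid.
- collar (a joint): Brass collar on the rod (34 mm thick, 14 mm long, small thumb screw); slides stiffly (about 2.5 N), stays where it is left. Value in m: 0 when its tip-side face is 30 mm from the rod's tip, growing towards the knob (stop at 0.075); tip-side face to tip = 30 mm + value. Starts at 0 to 0.025.
- tube: Blind pipe socket: capped straight steel pipe, 42 mm outside, bore 20 mm wide and 90 mm deep (flat floor), fixed on the turntable, slanted 50 degrees from vertical (40 above level). Origin = centre of the floor of the bore; z axis = along the bore, from the floor out through the mouth, which opens upwards and to the right (seen from the robot).
- tube_mouth (a point): Centre of the mouth of the pipe socket, 90 mm along z from the floor of the bore; axes as tube.
- turntable: Aluminium turntable, locked, 340 mm across, top 28 mm above the bench; origin under its centre; x axis = the level direction in which the socket's mouth faces. The socket stands over its middle.
- rest: Fixed low steel rest with two V notches, 150 x 50 mm, 62 mm high at most, in which the rod lies; origin under its centre, x axis along the rod's starting direction. The notches are at x = -69 and +18 mm, each 10 mm thick; the rod's middle is above the origin to about 2 mm.
- spray_bottle: Bystander: spray bottle, 72 mm across, 195 mm high, standing on the turntable beside the socket, on the robot's side (about x = +50, y = -120 mm in the turntable's frame); origin under its centre.
- pipe_wrench: Bystander: steel pipe wrench, 220 mm long, 26 mm high, lying on the turntable beside the socket, on the side far from the robot; origin underneath, about the middle.
- torque_wrench: Bystander: chrome torque wrench, 295 mm long, 38 mm high, lying on the bench beyond the rest; origin underneath, about the middle.
- silicone_grip: Bystander: ribbed silicone handle grip, 120 mm long, 32 mm high, lying on the bench to the left of the turntable; origin under its centre.
Mind the look-alikes: they are no part of the job. Leave any orange or pink look-alike of the part that bears rod_mid alone.

How it is judged:
By the outcome, as a careful person would: the job done as asked, in the order asked, and still so for the second after the job is handed in, with the robot touching nothing.
It also fails if it takes over 48 s, if anything falls off the work surface, if the arm or the gripper's body presses on something with over 40 N, if the wrist force passes 120 N, or if a joint passes its speed limit or range.

ROBOT

A 7-joint arm with a two-finger parallel gripper is mounted at the origin on the work surface. World frame = base frame: x ahead of the robot, y to its left, z up, the work surface at z = 0. Lengths are in m, angles in rad, forces in N, time in s.
With the tool pointing down it reaches from about 0.4 to 0.875 m from the base axis. Payload 4.4 kg.
Tool frame: the origin (TCP) lies at the very end of the fingers, on their centre line; the grasp point (between the pads) lies 19 mm behind it (env.tcp_to_grasp is the distance from the TCP to the grasp point, in m); z points along the fingers, y is the line along which they close (so a half turn about z gives the same grasp; the last joint's range is limited). The gripper opens to 85 mm and grips with 20 to 120 N. Pads are 22 mm wide; open, the fingers measure 114 mm over their backs; the gripper's body (76 mm by 85 mm) begins 54 mm behind the grasp point. The pads swing forward as they close: fully open they stand 13 mm farther back than shut.
Start: joints at [1.214, 0.628, 0.038, 1.517, -0.027, 0.996, -0.02], TCP at [0.186, -0.623, 0.231] pointing down, gripper open.
Joint ranges: [-3.06, 3.06], [-0.37, 2.12], [-1.25, 1.32], [0.18, 2.47], [-1.1, 4.24], [0.23, 1.98], [-2.94, 2.94]. Speed limits (rad/s): [2.57, 2.57, 3.14, 3.14, 3.14, 3.14, 3.14].

INTERFACE

Orientations are given as a rotation vector (axis times angle).
In Python, from bench import monitor, eyes, env gives the robot as it stands.
- The arm moves only by the tool arm_command, never from a script. Its argument "plan" is a list that holds one entry, the list of rows, each a list of 5 numbers: the finger opening in mm, from 0 to 85.4, then the shift along the tool's x, y, z each as a share of 0.03 m, from -1 to 1, then the turn about the tool's z as a share of 8 degrees, from -1 to 1. In form: [[[jaw, x, y, z, yaw], ...]]. A call has 1 to 10 rows; each row shifts and turns the commanded pose from where the row before left it, along the tool's axes as they then stand; what a row does not reach is not made up. A row lasts 1/10 s, in which the tool goes at most 50 mm and 8.59 degrees, less where a joint would pass 70% of its speed; a pose out of reach is approached as far as the arm can. A call with a number of a shift or a turn outside -1 to 1 is refused whole. A call with a gripper value outside its range is refused whole. The fingers move at their own pace and stop on an object; the grip force is fixed at half the most. Time passes only in rows, so rows that do not move let the fingers close. It gives the time, the measured TCP pose, the force, the opening and the grip force at its end, in the units of the state.
- monitor.read_state(): the state, without advancing time (a new reading comes with each control period).
- eyes.capture(name): name is "scene" or "top" or "wrist"; returns (picture, depth): 480x640x3 uint8, red, green, blue; 480x640 float32, m along the optical axis (not along the pixel's ray), 0 where there is no reading.
- eyes.camera_params(name): a dict with "camera_matrix" (3x3 intrinsics, pixels), "rvec" (rotation vector, rad) and "tvec" (3), from world to camera coordinates, as OpenCV has them. Camera axes: x right, y down, z forward; pixel columns grow to the right and rows downward; lengths in m; the calibration is good to about 2 mm. A picture is of the moment at which its call begins: read the wrist's pose just before it. camera_params takes no time and is no camera call; for the wrist camera it gives the pose at the moment of the call.
- env.close_job(): hands the job in; it is judged then, once.
Trained networks look in the newest picture that a camera, given by its name, has taken for a name from the list of things; names that differ only in an ending like _2 or _b are one class to them, and where a whole thing is asked for, a point or a joint stands for the part that bears it (a point fixed in the world has none). Each returns a list of dicts, best first, with "p" (0 to 1); they miss things now and then, are a little off and sometimes report something else, mostly with a low value. They report only what shows in the picture. A call takes as long as a camera call. They do not tell look-alikes from the thing itself.
- eyes.recognise(camera, thing): "at" ([x, y, z] in m, in world coordinates, good to about 4 mm: the middle of the surface that is visible of it).
- eyes.outline_of(camera, thing): "mask" (480x640 bool, what is visible of it).
- eyes.landmark_of(camera, thing): "at" ([x, y, z] in m, in world coordinates, good to about 4 mm: a listed point, or the origin of a listed thing).
The state is a dict: "time": time; "qpos": joint angles; "joint_vel": joint speeds; "joint_efforts": joint torques, N m; "eef_pos": TCP position; "tcp_rot": TCP orientation; "force": force on the tool from outside, world axes, zero at the start; "ft_torque": the same for the moment, N m; "opening": finger opening in m; "gripper_force": force on a finger pad.
Only numpy, scipy, OpenCV 4.12 (cv2) and the standard library are available. Lean on these libraries where they do the work, as an engineer would, in place of code of your own. Each camera call takes 0.05 s, during which the arm holds its last target. There are 200 camera calls.

## Working session

There is one attempt and no reset: what is moved stays moved. The work goes in short steps, Python scripts to look and compute and a tool call to move; the robot and the scene stay as the last step left them, time stands still between calls to the robot, and variables do not carry over. Pictures are saved under pics/ and viewed, at most 10 in all, crops included, and the job is handed in when it is done.

Besides the shell and the picture viewer there is one more tool, called after "Emit:" as name([rows], argument=value, ...), one row to a line, values as JSON. arm_command: Moves the arm, as the interface text tells. Shift numbers are shares of 0.03 m and turn numbers shares of 8 degrees, none past 1 either way. Its arguments: {"type":"object","properties":{"plan":{"type":"array","items":{"type":"array","items":{"type":"array","items":{"type":"number"}}}}},"required":["plan"]}

```bash
mkdir -p pics; ls; cat > h.py <<'E'
import numpy as np, cv2
from bench import monitor, eyes, env
def cam(n):
    p=eyes.camera_params(n); return p['camera_matrix'],cv2.Rodrigues(np.array(p['rvec'],float))[0],np.array(p['tvec'],float).ravel()
def world(n,uv,d):
    K,R,t=cam(n); uv=np.atleast_2d(uv).astype(float); d=np.atleast_1d(d)
    c=np.c_[(uv[:,0]-K[0,2])/K[0,0]*d,(uv[:,1]-K[1,2])/K[1,1]*d,d]
    return (c-t)@R
def proj(n,P):
    p=eyes.camera_params(n); return cv2.projectPoints(np.atleast_2d(P).astype(float),np.array(p['rvec'],float),np.array(p['tvec'],float),p['camera_matrix'],None)[0][:,0]
def save(a,f): cv2.imwrite('pics/'+f,cv2.cvtColor(a,cv2.COLOR_RGB2BGR))
np.set_printoptions(precision=4,suppress=True)
E
python3 - <<'E'
from h import *
s=monitor.read_state(); print({k:np.round(v,4) for k,v in s.items()}, env.tcp_to_grasp)
for n in ['scene','top']:
    a,d=eyes.capture(n); save(a,n+'1.png'); np.savez('/tmp/'+n,a=a,d=d)
    for t in ['rod_mid','rod_tip','tube','tube_mouth','turntable','rest','spray_bottle','collar']:
        for r in eyes.landmark_of(n,t)[:3]: print(n,t,np.round(r['at'],4),round(r['p'],2),proj(n,r['at'])[0].round())
E
```

```text
pics
{'time': np.float64(0.0), 'qpos': array([ 1.2142,  0.6294,  0.0384,  1.5184, -0.027 ,  0.9963, -0.02  ]), 'joint_vel': array([ 0.0002,  0.0011, -0.0006, -0.0005, -0.0003,  0.0008,  0.001 ]), 'joint_efforts': array([  0.0002, -56.3403,   1.2262, -19.3448,   0.011 ,   0.0106,
        -0.    ]), 'eef_pos': array([ 0.1862, -0.6221,  0.2304]), 'tcp_rot': array([-3.1066, -0.4549,  0.0005]), 'force': array([ 0.0259, -0.7513,  0.4049]), 'ft_torque': array([-0.012 , -0.0071, -0.0156]), 'gripper_force': np.float64(0.0), 'opening': np.float64(0.085)} 0.0187
scene rod_mid [ 0.5474 -0.2901  0.0522] 0.87 [253. 226.]
scene rod_mid [ 0.3122 -0.2929  0.0116] 0.81 [306. 204.]
scene rod_mid [ 0.5564 -0.4998  0.0107] 0.78 [211. 210.]
scene rod_tip [ 0.4803 -0.2357  0.0547] 0.83 [281. 223.]
scene rod_tip [ 0.3985 -0.326   0.0173] 0.56 [281. 209.]
scene rod_tip [ 0.6285 -0.4419  0.0208] 0.55 [204. 225.]
scene tube [0.4998 0.2372 0.0557] 0.73 [402. 303.]
scene tube_mouth [0.5221 0.1719 0.1112] 0.66 [378. 280.]
scene turntable [ 0.5212  0.1719 -0.0008] 0.84 [375. 310.]
scene turntable [0.5206 0.1713 0.1081] 0.7 [378. 281.]
scene rest [ 0.5509 -0.2896  0.0009] 0.79 [254. 239.]
scene spray_bottle [ 0.5543 -0.2883 -0.0025] 0.7 [253. 241.]
scene spray_bottle [0.4261 0.0796 0.0284] 0.56 [371. 268.]Traceback (most recent call last):
  File "<stdin>", line 6, in <module>
ValueError: it knows: pipe_wrench, rest, rod_mid, rod_tip, silicone_grip, spray_bottle, torque_wrench, tube, tube_mouth, turntable
```

```bash
python3 - <<'E'
from h import *
for n in ['top']:
    a,d=eyes.capture(n); save(a,n+'1.png'); np.savez('/tmp/'+n,a=a,d=d)
    for t in ['rod_mid','rod_tip','tube','tube_mouth','turntable','rest','spray_bottle']:
        for r in eyes.landmark_of(n,t)[:3]: print(n,t,np.round(r['at'],4),round(r['p'],2),proj(n,r['at'])[0].round())
E
```

```text
top rod_mid [ 0.5569 -0.4984  0.0179] 0.94 [502. 232.]
top rod_mid [ 0.552  -0.2913  0.0504] 0.62 [425. 231.]
top rod_mid [ 0.3149 -0.2889  0.0106] 0.59 [421. 324.]
top rod_tip [ 0.6294 -0.4483  0.0156] 0.98 [482. 204.]
top rod_tip [ 0.3975 -0.329   0.0197] 0.76 [437. 292.]
top rod_tip [ 0.4766 -0.2343  0.0515] 0.65 [403. 261.]
top tube [0.4963 0.2319 0.0505] 0.89 [218. 250.]
top tube_mouth [ 0.5926  0.4384 -0.0047] 0.66 [145. 213.]
top tube_mouth [0.521  0.1728 0.1076] 0.57 [238. 239.]
top turntable [ 0.5248  0.1699 -0.004 ] 0.59 [246. 240.]
top rest [ 0.5497 -0.2911 -0.0007] 0.63 [421. 234.]
top spray_bottle [0.4346 0.0816 0.0302] 0.92 [278. 275.]
```

View pics/scene1.png

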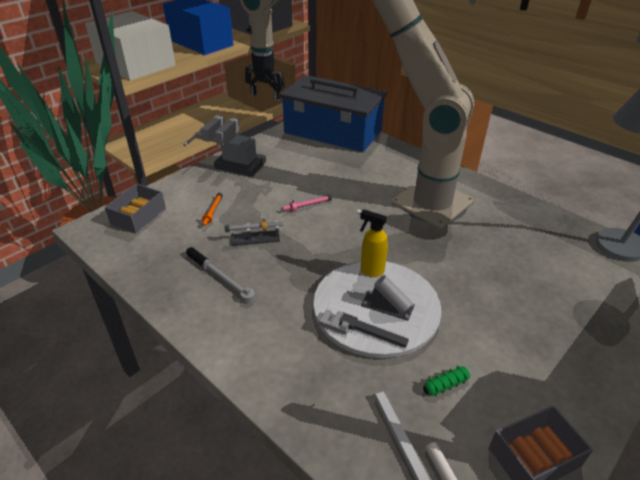

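View pics/top1.png

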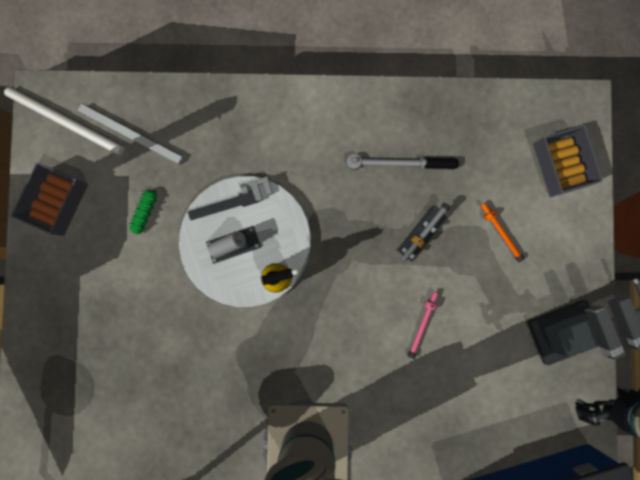

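Candidates (top view): the steel rod in the rest at (425,231), with look-alikes in orange at (502,232) and pink at (421,324), both lying on the bench. I choose the steel rod in the rest. I'll move over its grip stretch and check it close up with the wrist camera.

Emit:
arm_command([
  [[85,0.93,-0.33,0,0],[85,0.93,-0.33,0,0],[85,0.93,-0.33,0,0],[85,0.93,-0.33,0,0],[85,0.93,-0.33,0,0],[85,0.93,-0.33,0,0],[85,0.93,-0.33,0,0],[85,0.93,-0.33,0,0],[85,0.93,-0.33,0,0],[85,0.93,-0.33,0,0]],
])

```text
time: 1.8
eef_pos: [0.4263, -0.4471, 0.2314]
tcp_rot: [3.108, 0.455, 0.0]
force: [-0.0, -0.2, -0.4]
opening: 0.0852
gripper_force: 0.0
```

Emit:
arm_command([
  [[85,0.93,-0.33,0,0],[85,0.93,-0.33,0,0],[85,0.93,-0.33,0,0],[85,0.93,-0.33,0,0],[85,0.93,-0.33,0,0],[85,0,0,0,-1],[85,0,0,0,-1],[85,0,0,0,-1],[85,0,0,0,-1],[85,0,0,0,-1]],
])

```text
time: 2.8
eef_pos: [0.5447, -0.3605, 0.2313]
tcp_rot: [2.761, 1.499, -0.0]
force: [0.6, -0.1, -0.1]
opening: 0.0849
gripper_force: 0.0
```

Emit:
arm_command([
  [[85,0,0,0,-1],[85,0,0,0,-1],[85,0,0,0,-1],[85,0,0,0,-1],[85,0,0,0,-1],[85,0,0,0,-1],[85,0,0,0,-1],[85,0,0,0,-1],[85,0,0,0,-1],[85,0,0,0,-1]],
])

```text
time: 3.8
eef_pos: [0.5446, -0.3607, 0.2314]
tcp_rot: [1.152, 2.923, -0.0]
force: [0.6, 0.2, 0.2]
opening: 0.0853
gripper_force: 0.0
```

```bash
cat >> h.py <<'E'
def tool():
    s=monitor.read_state(); R=cv2.Rodrigues(np.array(s['tcp_rot'],float))[0]
    return s,np.array(s['eef_pos']),R
def show():
    s,p,R=tool(); print('t',round(float(s['time']),2),'tcp',p,'xang',np.degrees(np.arctan2(R[1,0],R[0,0])).round(2),'z',R[:,2],'F',np.round(s['force'],2),'op',s['opening'],'gf',s['gripper_force'],'q',s['qpos'])
E
python3 - <<'E'
from h import *
show()
n='wrist'
a,d=eyes.capture(n); save(a,n+'1.png'); np.savez('/tmp/'+n,a=a,d=d)
for t in ['rod_mid','rod_tip','rest']:
    for r in eyes.landmark_of(n,t)[:3]: print(n,t,np.round(r['at'],4),round(r['p'],2),proj(n,r['at'])[0].round())
K,R,t=cam(n); print('cam at',-R.T@t)
E
```

```text
t 3.8 tcp [ 0.5446 -0.3607  0.2314] xang 136.97 z [-0.     -0.0002 -1.    ] F [0.64 0.18 0.16] op 0.08530269034295097 gf 0.0 q [ 0.8417  0.6792 -0.5273  1.4967  0.3697  1.0659  1.0508]
wrist rod_mid [ 0.5488 -0.2938  0.0511] 0.74 [377. 172.]
wrist rod_mid [ 0.5589 -0.4962  0.013 ] 0.62 [242. 300.]
wrist rod_tip [ 0.4019 -0.3273  0.018 ] 0.9 [242.  78.]
wrist rod_tip [ 0.6328 -0.4486  0.0182] 0.9 [318. 319.]
wrist rod_tip [ 0.4772 -0.2365  0.0521] 0.67 [373.  61.]
wrist rest [ 0.5511 -0.2964  0.0029] 0.78 [370. 171.]
cam at [ 0.4929 -0.3101  0.3732]
```

View pics/wrist1.png

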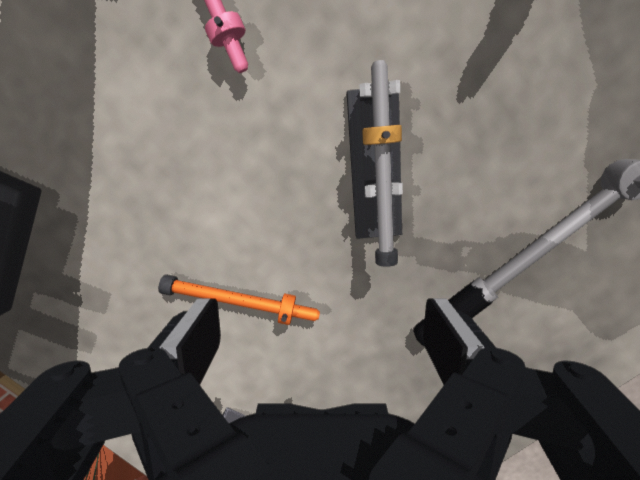

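The wrist view shows the steel rod in the rest, with tip (379,62), brass collar (382,134) and knob (386,257). The orange and pink look-alikes lie clear of it. Next I locate the rod axis.

```bash
python3 - <<'E'
from h import *
K,R,t=cam('wrist'); C=-R.T@t
def onz(uv,z=0.054):
    r=R.T@np.linalg.inv(K)@np.array([*uv,1.]); return C+r*(z-C[2])/r[2]
g=cv2.cvtColor(np.load('/tmp/wrist.npz')['a'],cv2.COLOR_RGB2GRAY).astype(int)
d=np.load('/tmp/wrist.npz')['d']
cs=[]
for v in [66,72,110,150,160,170,205,215,225,235]:
    P=world('wrist',np.c_[np.arange(350,410),np.full(60,v)],d[v,350:410])
    m=np.where(P[:,2]>0.053)[0]+350
    if len(m)>3: cs.append([m.mean(),v]); print(v,m.min(),m.max())
vx,vy,x0,y0=cv2.fitLine(np.float32(cs),cv2.DIST_HUBER,0,.01,.01).ravel()
f=lambda v:(x0+vx/vy*(v-y0),v)
tip,kn=onz(f(60)),onz(f(265)); print(tip,kn,np.linalg.norm(tip-kn))
u=(kn-tip)/np.linalg.norm(kn-tip); print('ang',np.degrees(np.arctan2(*u[1::-1])))
s,p,T=tool(); mid=(tip+kn)/2
n=[(onz(f(v))-tip)@u*1e3 for v in (128,141,185,195,247)]; print('collar/notch/knob',n)
for L in (.145,): 
    G=tip+u*L; dd=T.T@(G-p); print('grip',G,'tool delta mm',dd*1e3)
E
```

```text
66 372 387
72 372 387
110 374 388
150 376 389
160 376 390
170 376 390
205 379 391
215 368 391
225 379 392
235 379 392
[ 0.4802 -0.2328  0.054 ] [ 0.6218 -0.3457  0.054 ] 0.1811123924538038
ang -38.569553016798345
collar/notch/knob [np.float64(53.77020266357089), np.float64(64.69418481786963), np.float64(103.35614849218418), np.float64(112.52617933175033), np.float64(162.7027729270464)]
grip [ 0.5936 -0.3232  0.054 ] tool delta mm [ -9.6919  60.8675 177.2485]
```

```bash
python3 - <<'E'
from h import *
d=np.load('/tmp/wrist.npz')['d']
for v in (205,212,220,230,240): 
    us=np.arange(345,412,4); print(v,(world('wrist',np.c_[us,np.full(len(us),v)],d[v,us])[:,2]*1e3).round().astype(int))
E
```

```text
205 [-1 -1 -1  9 10  9  9 10 52 58 58 57 10  9  8  0 -1]
212 [ 1 -1 -2  9  9  9  8  9 51 56 59 57 11  8  8 -3 -2]
220 [-2 -2 -1  9  8  9  9  8 10 57 57 56 10  8  8  0 -1]
230 [-1 -2 -2  9 11  9  8  8 10 57 58 58  9  8 10  0 -2]
240 [ 1 -1 -1  0 -1 -2 -1 -1 -1 56 58 57 -1  0  0 -2 -2]
```

Emit:
arm_command([
  [[85,-0.25,1,0.5,-0.56],[85,-0.25,1,0.5,0],[60,0,0,1,0],[60,0,0,1,0],[60,0,0,0.6,0],[60,0,0,0,0]],
])

```text
time: 4.6
eef_pos: [0.5934, -0.3244, 0.1202]
tcp_rot: [-1.046, -2.956, 0.0]
force: [0.3, 1.1, -1.4]
opening: 0.0598
gripper_force: 0.0
```

```bash
python3 - <<'E'
from h import *
show(); s,p,T=tool()
print(T.T@(np.array([.5936,-.3232,.054])-p)*1e3)
E
```

```text
t 4.6 tcp [ 0.5934 -0.3244  0.1202] xang 141.03 z [-0.0056  0.0019 -1.    ] F [ 0.31  1.06 -1.44] op 0.05980185652343915 gf 0.0 q [ 0.7273  0.8342 -0.4884  1.5178  0.456   0.9108  0.9808]
[ 0.2201  1.2165 66.2183]
```

Emit:
arm_command([
  [[60,0,0.04,1,0],[60,0,0,1,0],[50,0,0,0.8,0],[40,0,0,0,0],[20,0,0,0,0],[10,0,0,0,0],[10,0,0,0,0],[10,0,0,0,0],[10,0,0,0,0]],
])

```text
time: 5.5
eef_pos: [0.5971, -0.3258, 0.041]
tcp_rot: [1.045, 2.959, -0.003]
force: [-1.0, -3.1, 6.7]
opening: 0.0116
gripper_force: 58.9
```

```bash
python3 - <<'E'
from h import *
show()
E
```

```text
t 5.5 tcp [ 0.5971 -0.3258  0.041 ] xang 141.1 z [ 0.0024 -0.0026 -1.    ] F [-1.03 -3.11  6.7 ] op 0.011559572982092235 gf 58.85597544937838 q [ 0.7015  0.9321 -0.4407  1.5515  0.5152  0.7723  0.9351]
```

Emit:
arm_command([
  [[40,0,0,0,0],[40,0,0,0.25,0],[40,0,0,0,0],[40,0,0,0,0]],
])

```text
time: 5.9
eef_pos: [0.5958, -0.3234, 0.0309]
tcp_rot: [-1.044, -2.961, -0.001]
force: [-0.2, -0.4, 0.1]
opening: 0.04
gripper_force: 0.0
```

```bash
python3 - <<'E'
from h import *
show()
a,d=eyes.capture('wrist'); save(a[150:,100:540],'wrist2.png')
E
```

```text
t 5.9 tcp [ 0.5958 -0.3234  0.0309] xang 141.17 z [-0.0012  0.0013 -1.    ] F [-0.18 -0.4   0.05] op 0.04002012546979784 gf 0.0 q [ 0.6979  0.9451 -0.4364  1.5556  0.5193  0.7601  0.931 ]
```

View pics/wrist2.png

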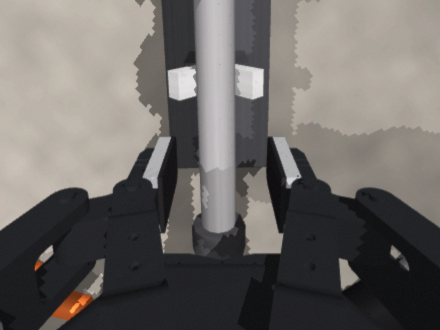

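Emit:
arm_command([
  [[30,0,0,-0.1,0],[12,0,0,0,0],[10,0,0,0,0],[10,0,0,0,0],[10,0,0,0,0]],
])

```text
time: 6.45
eef_pos: [0.5959, -0.3253, 0.0352]
tcp_rot: [1.046, 2.962, -0.002]
force: [-1.7, -3.6, 3.3]
opening: 0.0117
gripper_force: 58.5
```

```bash
python3 - <<'E'
from h import *
show()
E
```

```text
t 6.45 tcp [ 0.5959 -0.3253  0.0352] xang 141.11 z [-0.0002 -0.0014 -1.    ] F [-1.7  -3.63  3.26] op 0.011726985097839407 gf 58.479963820427656 q [ 0.6998  0.9395 -0.4374  1.5539  0.5182  0.7654  0.9327]
```

Emit:
arm_command([
  [[8,0,0,-0.5,0],[8,0,0,-0.8,0],[8,0,0,-1,0],[8,0,0,-1,0],[8,0,0,-1,0],[8,0,0,-0.8,0],[8,0,0,-0.4,0],[8,0,0,0,0]],
])

```text
time: 7.25
eef_pos: [0.5975, -0.3238, 0.2019]
tcp_rot: [1.043, 2.959, 0.001]
force: [1.2, -0.3, -1.3]
opening: 0.012
gripper_force: 58.5
```

```bash
python3 - <<'E'
from h import *
show()
a,d=eyes.capture('wrist'); save(a[0:,100:540],'wrist3.png'); np.savez('/tmp/wrist',a=a,d=d)
for n in ['rod_tip','rod_mid']:
    for r in eyes.landmark_of('wrist',n)[:3]: print(n,r['at'],r['p'],proj('wrist',r['at']))
E
```

```text
t 7.25 tcp [ 0.5975 -0.3238  0.2019] xang 141.17 z [ 0.0037 -0.0007 -1.    ] F [ 1.15 -0.3  -1.26] op 0.011977197513636479 gf 58.531517554074526 q [ 0.744   0.7476 -0.5293  1.4499  0.4063  1.0502  1.0224]
rod_tip [0.4036, -0.3252, 0.02] 0.98 [[172.9527  41.9751]]
rod_mid [0.56, -0.4953, 0.0118] 0.91 [[169.0901 293.6093]]
rod_mid [0.5512, -0.2917, 0.2203] 0.83 [[310.8951 192.3077]]
```

View pics/wrist3.png

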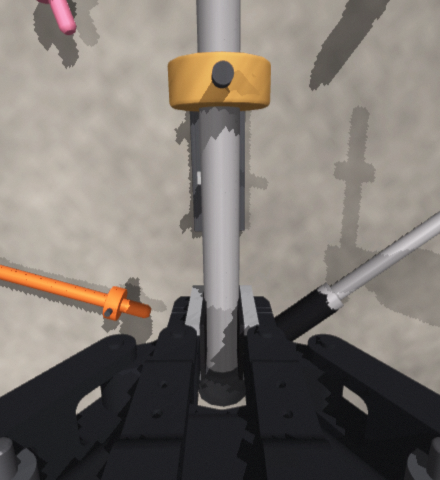

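The rod stays level in the grip, so it has to be tilted against something. I'll press the knob down into the rest's tip-end notch, with the tip overhanging. That pivots the tip downwards between the pads.

Emit:
arm_command([
  [[8,0.7,0,0,0],[8,0.9,0,0,0],[8,1,0,0.4,0],[8,1,-0.1,1,0],[8,0.9,0,1,0],[8,0.6,0,1,0],[8,0,0,0.8,0],[8,0,0,0.3,0],[8,0,0,0,0]],
])

```text
time: 8.3
eef_pos: [0.4744, -0.2301, 0.0632]
tcp_rot: [-1.044, -2.96, -0.001]
force: [0.8, -0.7, -1.4]
opening: 0.0118
gripper_force: 58.5
```

```bash
python3 - <<'E'
from h import *
show(); s,p,T=tool(); print(T.T@(np.array([.4770,-.2305,.041])-p)*1e3)
E
```

```text
t 8.3 tcp [ 0.4744 -0.2301  0.0632] xang 141.15 z [-0.0029  0.0015 -1.    ] F [ 0.85 -0.66 -1.42] op 0.011811601578198697 gf 58.543796986341476 q [ 0.6638  0.7431 -0.4048  1.9832  0.5558  0.5285  0.7577]
[-2.3433  1.3353 22.1965]
```

Emit:
arm_command([
  [[8,-0.03,0.04,0.4,0],[8,0,0,0.3,0],[8,0,0,0.2,0],[8,0,0,0.1,0],[8,0,0,0.1,0],[8,0,0,0,0]],
])

```text
time: 8.9
eef_pos: [0.4758, -0.231, 0.033]
tcp_rot: [-1.046, -2.962, 0.004]
force: [-5.0, 0.7, 13.5]
opening: 0.012
gripper_force: 63.4
```

```bash
python3 - <<'E'
from h import *
show()
E
```

```text
t 8.9 tcp [ 0.4758 -0.231   0.033 ] xang 141.09 z [-0.0013 -0.0021 -1.    ] F [-5.04  0.74 13.47] op 0.011980229207939069 gf 63.41622211039066 q [ 0.6301  0.7912 -0.3559  1.9921  0.5957  0.4621  0.7208]
```

Emit:
arm_command([
  [[8,0,0,-0.5,0],[8,0,0,-1,0],[8,0,0,-1,0],[8,0,0,-1,0],[8,0,0,-1,0],[8,0,0,-0.8,0],[8,0,0,0,0]],
])

```text
time: 9.6
eef_pos: [0.479, -0.231, 0.1939]
tcp_rot: [1.044, 2.956, -0.001]
force: [-0.1, 0.6, -2.0]
opening: 0.0123
gripper_force: 61.4
```

```bash
cat >> h.py <<'E'
def rodfit(n='wrist'):
    """rod axis in tool frame, relative to the grasp point: top surface of the bare rod along the tool's x"""
    s,p,T=tool(); a,d=eyes.capture(n); np.savez('/tmp/'+n,a=a,d=d)
    vv,uu=np.mgrid[0:480,0:640]; m=d>0
    P=world(n,np.c_[uu[m],vv[m]],d[m]); Q=(P-p)@T; Q[:,2]+=env.tcp_to_grasp
    return a,P,Q,np.c_[uu[m],vv[m]]
E
python3 - <<'E'
from h import *
show(); a,P,Q,uv=rodfit(); save(a[:,100:540],'wrist4.png')
k=(abs(Q[:,1])<0.03)&(Q[:,0]>0.015)&(Q[:,0]<.17)&(Q[:,2]<.13)&(Q[:,2]>-.03)
q=Q[k]
for x in np.arange(.02,.17,.01):
    w=q[abs(q[:,0]-x)<.003]
    if len(w)>5: 
        t=w[w[:,2]<np.percentile(w[:,2],5)+.02]; print(round(x,3),len(t),'ztop',(np.percentile(t[:,2],3)*1e3).round(1),'y',t[:,1].min()*1e3,t[:,1].max()*1e3)
for r in eyes.landmark_of('wrist','rod_tip')[:3]: print(r['at'],r['p'])
E
```

```text
t 9.6 tcp [ 0.479  -0.231   0.1939] xang 141.11 z [ 0.0065 -0.003  -1.    ] F [-0.09  0.62 -1.96] op 0.012302070558396945 gf 61.41576188150793 q [ 0.7708  0.5558 -0.5586  1.8844  0.3995  0.8061  0.8925]
0.02 564 ztop 0.2 y -6.712274575444146 7.344206737043436
0.03 587 ztop 2.6 y -6.715902204951756 7.336961087281445
0.04 585 ztop 5.1 y -6.770722021015055 7.269020124708111
0.05 586 ztop 7.8 y -6.715778920938982 7.236184984221356
0.06 581 ztop 10.2 y -6.719567587553556 7.20229521916731
0.07 604 ztop 13.0 y -6.709059902074274 7.145324016204361
0.08 1259 ztop 15.3 y -15.997396363698831 16.608846339271146
0.09 1594 ztop 1.7 y -15.99385273211851 16.87556534188776
0.1 392 ztop 10.8 y -10.397510654225307 10.034238432692192
0.11 598 ztop 23.2 y -6.698866192496349 7.032715149926465
0.12 597 ztop 25.5 y -6.69461105664417 6.972148913637438
[0.3994, -0.3242, 0.019] 0.61
```

View pics/wrist4.png

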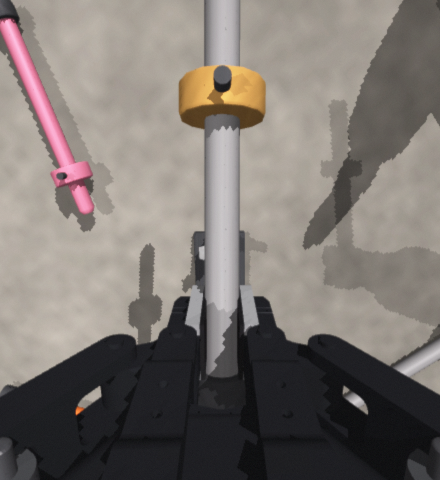

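Depth shows the rod tilted 14.3° tip-down and centred in the pads. Next I swing to the socket, keeping clear of the bottle.

Emit:
arm_command([
  [[8,0,0.6,0,0.8],[8,0,0.9,0,1],[8,0,0.9,0,1],[8,0,0.9,0,1],[8,0.5,0.8,0,0],[8,0.9,0.6,0,0],[8,0.9,0.5,0,0],[8,0.9,0.4,0,0],[8,0.6,0.2,0,0],[8,0,0,0,0]],
])

```text
time: 10.7
eef_pos: [0.581, -0.0304, 0.1891]
tcp_rot: [-1.775, -2.587, -0.0]
force: [-0.5, -0.2, -1.5]
opening: 0.0122
gripper_force: 61.4
```

```bash
python3 - <<'E'
from h import *
show(); a,P,Q,uv=rodfit(); save(a,'wrist5.png')
for t in ['tube_mouth','tube','rod_tip']:
    for r in eyes.landmark_of('wrist',t)[:2]: print(t,r['at'],r['p'],proj('wrist',r['at']))
m=eyes.outline_of('wrist','tube')
if m: np.save('/tmp/tm.npy',m[0]['mask']); print(m[0]['p'],m[0]['mask'].sum())
E
```

```text
t 10.7 tcp [ 0.581  -0.0304  0.1891] xang 111.09 z [-0.0032  0.0023 -1.    ] F [-0.54 -0.19 -1.53] op 0.012211354452477962 gf 61.42790012061596 q [ 0.2546  0.6057 -0.3905  1.7477  0.2896  0.8484  0.1013]
rod_tip [0.399, -0.3266, 0.0206] 0.57 [[ 69.5546 406.7322]]
```

View pics/wrist5.png

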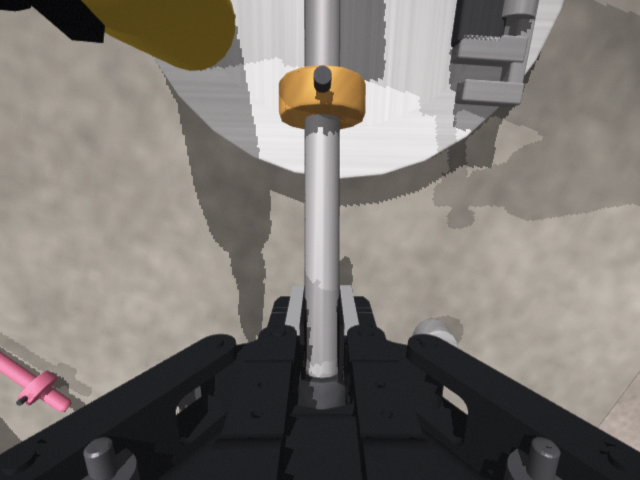

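The wrist view shows the rod and collar (322,95) with the bottle at (200,40), but not the socket. I'll fit the socket from the stored scene and top depth.

```bash
cat > tubefit.py <<'E'
from h import *
from scipy.optimize import least_squares
al=np.radians(40)
def pts(n):
    z=np.load(f'/tmp/{n}.npz'); d=z['d']; vv,uu=np.mgrid[0:480,0:640]; m=d>0
    P=world(n,np.c_[uu[m],vv[m]],d[m]); 
    h=np.array([.352,-.936]); c=P[:,:2]-[.5215,.172]; s=c@h; w=c@[.936,.352]
    k=(s>-.13)&(s<.03)&(abs(w)<.03)&(P[:,2]>.06); return P[k],s[k],w[k]
def fit(P,S=None):
    def geo(p):
        a=np.array([np.cos(al)*np.cos(p[2]),np.cos(al)*np.sin(p[2]),np.sin(al)]); o=np.array([p[0],p[1],.085+0]) ; return a,o,p[3]
    def res(p):
        a,o,dz=geo(p); o=o+[0,0,dz]; v=P-o; return np.linalg.norm(v-np.outer(v@a,a),axis=1)-.021
    # slide along a and dz are degenerate: fix o's along-position by anchoring to the xy plane point
    f=least_squares(lambda p:np.r_[res(p),p[3]*0],[.51,.203,np.radians(-69.4),0],loss='soft_l1',f_scale=.0015)
    return f,geo(f.x),res(f.x)
for n in ('scene','top','both'):
    P=np.vstack([pts(m)[0] for m in ('scene','top')]) if n=='both' else pts(n)[0]
    f,(a,o,dz),r=fit(P); o=o+[0,0,dz]
    # express as point of the axis nearest M0
    M0=np.array([.5215,.172,.110]); q=o+((M0-o)@a)*a
    s=(P-q)@a
    print(n,len(P),'az',np.degrees(f.x[2]).round(2),'axis pt',q,'rms',np.sqrt(np.mean(r**2)),'end s',np.percentile(s,[95,98,99.5])*1e3, 'inl',np.mean(abs(r)<.002))
E
python3 tubefit.py
```

```text
scene 700 az -69.37 axis pt [0.5222 0.1728 0.1106] rms 0.005079289857285432 end s [-1.8554 -0.9225 -0.1208] inl 0.5442857142857143
top 658 az -71.13 axis pt [0.5208 0.1716 0.1098] rms 0.00556757509275933 end s [2.2204 3.1212 4.7563] inl 0.5896656534954408
both 1358 az -70.25 axis pt [0.5217 0.1722 0.1102] rms 0.005356635147739942 end s [0.8298 2.3466 4.008 ] inl 0.5559646539027983
```

Emit:
arm_command([
  [[8,0,0.2,0.7,0.13],[8,0.3,0.25,0.7,0],[8,0.6,0,0.33,0],[8,0.4,0,0,0],[8,0,0,0,0],[8,0,0,0,0]],
])

```text
time: 11.55
eef_pos: [0.5824, 0.0057, 0.1397]
tcp_rot: [1.808, 2.567, 0.0]
force: [0.0, -0.6, -1.3]
opening: 0.0121
gripper_force: 61.4
```

```bash
cat >> h.py <<'E'
M=np.array([.522,.1715,.1108]); az=np.radians(-70); H=np.array([np.cos(az),np.sin(az),0]); W=np.array([-H[1],H[0],0])
def rel():
    "pivot (rod axis at the grip) from the mouth: outward h, sideways w (tool +y), z; mm"
    s,p,T=tool(); v=p+[0,0,.0164]-M; print('pivot h,w,z',v@H*1e3,v@W*1e3,v[2]*1e3); return v
E
python3 - <<'E'
from h import *
show(); rel(); a,P,Q,uv=rodfit()
for x in (.03,.05,.07,.11,.12): 
    t=Q[(abs(Q[:,1])<.012)&(abs(Q[:,0]-x)<.002)&(Q[:,2]<.06)&(Q[:,2]>-.03)]
    if len(t): print(x,np.percentile(t[:,2],5)*1e3,t[:,1].mean()*1e3)
a,d=eyes.capture('scene'); c=a[200:360,280:480]; save(cv2.resize(c,None,fx=4,fy=3.75,interpolation=cv2.INTER_CUBIC),'scene2.png')
E
```

```text
t 11.55 tcp [0.5824 0.0057 0.1397] xang 109.68 z [ 0.0017 -0.0008 -1.    ] F [ 0.03 -0.63 -1.33] op 0.012086504454365236 gf 61.414991305209696 q [ 0.1636  0.666  -0.3496  1.7936  0.322   0.7366 -0.0141]
pivot h,w,z 176.50961296548783 0.0818314337951657 45.33839606842534
0.03 1.4524177102943452 0.18730257385833624
0.05 6.659511038513875 0.41427900169363924
0.07 12.063961640360805 0.37616702015549264
0.11 22.337187413151618 0.31736779925703007
0.12 24.925930670064094 0.3404904550700977
```

View pics/scene2.png

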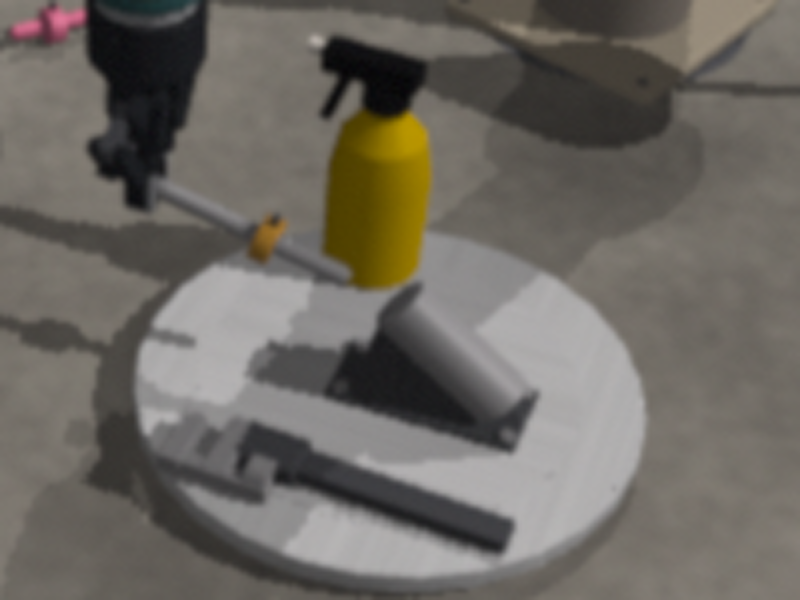

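The scene crop shows the rod tip at about (345,275) pointing at the mouth (395,305), in line with the bore. I'll advance to hook the tip under the upper lip.

Emit:
arm_command([
  [[8,0.4,0,0.104,0],[8,0.4,0,0.104,0],[8,0.3,0,0.08,0],[8,0.2,0,0.05,0],[8,0,0,0,0]],
])

```text
time: 12.15
eef_pos: [0.5679, 0.045, 0.1286]
tcp_rot: [-1.805, -2.57, -0.0]
force: [-1.0, -0.4, -2.4]
opening: 0.0121
gripper_force: 61.4
```

```bash
python3 - <<'E'
from h import *
show(); rel()
E
```

```text
t 12.15 tcp [0.5679 0.045  0.1286] xang 109.85 z [-0.0007  0.0005 -1.    ] F [-0.96 -0.35 -2.36] op 0.012058188345118138 gf 61.381043856963515 q [ 0.0899  0.6671 -0.3391  1.8351  0.3263  0.6948 -0.0884]
pivot h,w,z 134.61121621629087 -0.113129901805753 34.163802089776084
```

Emit:
arm_command([
  [[8,0.16,0,-0.41,0],[8,0.15,0,-0.37,0],[8,0,0,0,0]],
])

```text
time: 12.45
eef_pos: [0.5663, 0.0519, 0.1542]
tcp_rot: [1.806, 2.567, 0.002]
force: [-0.4, -2.0, -2.7]
opening: 0.0121
gripper_force: 62.4
```

```bash
cat >> h.py <<'E'
def tilt():
    a,P,Q,uv=rodfit(); L=[]
    for x in np.arange(.024,.13,.004):
        t=Q[(abs(Q[:,1])<.012)&(abs(Q[:,0]-x)<.002)&(Q[:,2]<.13)&(Q[:,2]>-.03)]
        if len(t)>10: L.append([x,np.percentile(t[:,2],5),np.median(t[:,1])])
    L=np.array(L); 
    k=np.ones(len(L),bool)
    for _ in range(4):
        c=np.polyfit(L[k,0],L[k,1],1); r=L[:,1]-np.polyval(c,L[:,0]); k=abs(r)<max(.0015,np.median(abs(r))*1.5)
    print('tilt',np.degrees(np.arctan(c[0])),'axis z mm at x=0',(c[1]+.007*np.sqrt(1+c[0]**2))*1e3,'y',L[k,2].min()*1e3,L[k,2].max()*1e3,'n',k.sum())
    return L
E
python3 - <<'E'
from h import *
show(); rel(); tilt()
E
```

```text
t 12.45 tcp [0.5663 0.0519 0.1542] xang 109.73 z [ 0.0028 -0.0006 -1.    ] F [-0.4  -1.98 -2.68] op 0.01207599545647634 gf 62.38286618812708 q [ 0.0872  0.6287 -0.3536  1.8217  0.3077  0.7425 -0.088 ]
pivot h,w,z 127.48392062028344 0.7178799665087452 59.826184528745706
tilt 24.354212689809113 axis z mm at x=0 1.694862730825912 y -1.1745743486462619 0.9786588746635208 n 23
```

The hook works: the tilt is now 24.4° at low force. I continue the arc to 40°.

Emit:
arm_command([
  [[8,0.19,0,-0.33,0],[8,0.22,0,-0.33,0],[8,0.25,0,-0.31,0],[8,0,0,0,0]],
])

```text
time: 12.9
eef_pos: [0.5599, 0.0694, 0.1834]
tcp_rot: [1.806, 2.565, -0.0]
force: [0.4, -4.9, -1.2]
opening: 0.0118
gripper_force: 64.4
```

```bash
python3 - <<'E'
from h import *
show(); rel(); tilt()
E
```

```text
t 12.9 tcp [0.5599 0.0694 0.1834] xang 109.71 z [ 0.0034 -0.0025 -1.    ] F [ 0.35 -4.92 -1.21] op 0.011759665455171736 gf 64.44224808888976 q [ 0.0657  0.5842 -0.3685  1.8081  0.2856  0.7987 -0.1034]
pivot h,w,z 108.86132883319853 0.6903782346182916 89.02594843469632
tilt 37.730520091314546 axis z mm at x=0 2.1973528504597213 y -1.2492385503177765 0.24380112229081635 n 19
```

Emit:
arm_command([
  [[8,0.27,-0.02,0.19,0],[8,0.27,0,0.2,0],[8,0,0,0,0]],
])

```text
time: 13.25
eef_pos: [0.552, 0.087, 0.1692]
tcp_rot: [-1.806, -2.569, -0.0]
force: [0.9, -0.7, -5.8]
opening: 0.0121
gripper_force: 64.0
```

```bash
python3 - <<'E'
from h import *
show(); rel(); tilt()
E
```

```text
t 13.25 tcp [0.552  0.087  0.1692] xang 109.78 z [-0.001   0.0007 -1.    ] F [ 0.89 -0.7  -5.82] op 0.012066401196389125 gf 63.992831723880954 q [ 0.0313  0.5981 -0.3627  1.8321  0.2914  0.7645 -0.1406]
pivot h,w,z 89.66121849683223 -0.6878807024554343 74.75334215496359
tilt 32.39934132926499 axis z mm at x=0 7.241225293796096 y -0.02368532820116232 0.6151627221460042 n 17
```

```bash
sed -i 's/np.arange(.024,.13,.004)/np.arange(.02,.052,.003)/' h.py; python3 - <<'E'
from h import *
L=tilt(); print((L*1e3).round(1).tolist())
E
```

```text
tilt 38.960629893055625 axis z mm at x=0 1.6533072020035056 y 0.10271665097036603 0.5728147026808156 n 11
[[20.0, 8.6, 0.2], [23.0, 11.2, 0.6], [26.0, 13.7, 0.6], [29.0, 16.1, 0.2], [32.0, 18.8, 0.6], [35.0, 21.0, 0.1], [38.0, 23.5, 0.1], [41.0, 25.8, 0.3], [44.0, 28.4, 0.1], [47.0, 30.6, 0.1], [50.0, 32.8, 0.1]]
```

Emit:
arm_command([
  [[8,0.31,0.02,0.255,0],[8,0.31,0,0.255,0],[8,0.31,0,0.255,0],[8,0,0,0,0]],
])

```text
time: 13.75
eef_pos: [0.543, 0.1142, 0.1455]
tcp_rot: [-1.805, -2.569, -0.0]
force: [0.8, -0.2, -6.1]
opening: 0.0119
gripper_force: 64.0
```

```bash
python3 - <<'E'
from h import *
show(); rel(); tilt()
E
```

```text
t 13.75 tcp [0.543  0.1142 0.1455] xang 109.82 z [-0.0013  0.001  -1.    ] F [ 0.76 -0.21 -6.12] op 0.011892813864420933 gf 63.99285829626024 q [-0.0311  0.6255 -0.3454  1.8628  0.3082  0.7066 -0.2067]
pivot h,w,z 61.06225032166719 0.11969030687758524 51.143543032594536
tilt 39.49293515566099 axis z mm at x=0 1.310632069957224 y 0.05318422072138126 0.5216128590415701 n 11
```

Emit:
arm_command([
  [[8,0.26,0,0.21,0],[8,0.2,0,0.165,0],[8,0,0,0,0]],
])

```text
time: 14.1
eef_pos: [0.539, 0.1258, 0.135]
tcp_rot: [-1.808, -2.569, -0.0]
force: [1.2, -2.0, -5.3]
opening: 0.0124
gripper_force: 64.0
```

```bash
python3 - <<'E'
from h import *
show(); rel()
E
```

```text
t 14.1 tcp [0.539  0.1258 0.135 ] xang 109.73 z [-0.0003  0.0002 -1.    ] F [ 1.16 -2.04 -5.3 ] op 0.01235203763302967 gf 64.03823342785472 q [-0.0607  0.6382 -0.335   1.8755  0.3163  0.6799 -0.2384]
pivot h,w,z 48.77467114091972 0.3476130386468381 40.585306034348996
```

Emit:
arm_command([
  [[8,0.12,0,0.1,0],[8,0.08,0,0.065,0],[8,0,0,0,0]],
])

```text
time: 14.4
eef_pos: [0.5374, 0.1305, 0.1305]
tcp_rot: [1.809, 2.568, -0.0]
force: [2.3, -3.9, -3.6]
opening: 0.0126
gripper_force: 64.2
```

Emit:
arm_command([
  [[8,0.07,0,0.06,0],[8,0,0,0,0]],
])

```text
time: 14.6
eef_pos: [0.5368, 0.1323, 0.1287]
tcp_rot: [1.809, 2.568, -0.0]
force: [2.1, -4.7, -3.4]
opening: 0.0124
gripper_force: 64.2
```

```bash
python3 - <<'E'
from h import *
show(); v=rel(); print(np.hypot(v@H,v[2]+.0007))
E
```

```text
t 14.6 tcp [0.5368 0.1323 0.1287] xang 109.67 z [ 0.0005 -0.0004 -1.    ] F [ 2.09 -4.72 -3.36] op 0.012448159336442425 gf 64.18145392555743 q [-0.0782  0.6461 -0.3284  1.8824  0.3214  0.6644 -0.2568]
pivot h,w,z 41.862914114348094 0.5034727737992716 34.331137213859925
0.05458648324119779
```

Emit:
arm_command([
  [[8,0.08,0,0.067,0],[8,0,0,0,0]],
])

```text
time: 14.8
eef_pos: [0.5372, 0.132, 0.1275]
tcp_rot: [1.809, 2.564, -0.003]
force: [2.9, -11.2, 4.5]
opening: 0.0122
gripper_force: 64.8
```

Emit:
arm_command([
  [[8,0.08,0,0.067,0],[8,0,0,0,0]],
])

```text
time: 15.0
eef_pos: [0.5377, 0.1314, 0.1264]
tcp_rot: [1.809, 2.559, -0.005]
force: [4.1, -14.9, 11.1]
opening: 0.0123
gripper_force: 65.4
```

```bash
python3 - <<'E'
from h import *
show(); v=rel(); print(np.hypot(v@H,v[2]+.0007)); L=tilt(); 
a,P,Q,uv=rodfit(); save(a[:,100:540],'wrist6.png')
E
```

```text
t 15.0 tcp [0.5377 0.1314 0.1264] xang 109.47 z [ 0.0042 -0.0071 -1.    ] F [  4.13 -14.89  11.07] op 0.012269942241955947 gf 65.41400721296668 q [-0.0869  0.6487 -0.319   1.8843  0.3286  0.6583 -0.2675]
pivot h,w,z 43.0877270444894 1.0570041751021455 31.968297116840695
0.05407189527263313
tilt 7.239735281215397 axis z mm at x=0 16.6594108749715 y -0.2610169053540605 0.1607189827511177 n 7
```

View pics/wrist6.png

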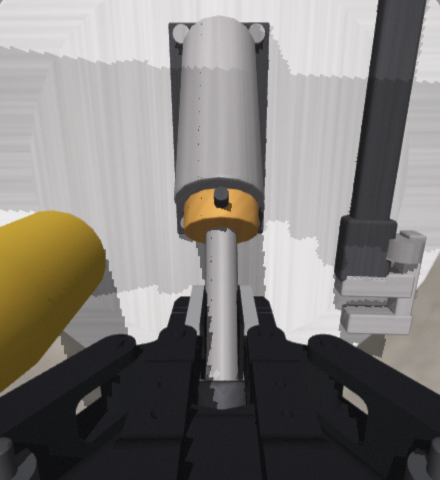

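Bottomed out: the axial force jumped to about 19 N with no further travel. The view shows the collar (221,212) sitting on the socket mouth. I'll ease off slightly, release and rise.

Emit:
arm_command([
  [[8,-0.06,-0.03,-0.05,0],[8,0,0,0,0],[25,0,0,0,0],[40,0,0,0,0],[40,0,0,0,0],[40,0,0,0,0]],
])

```text
time: 15.7
eef_pos: [0.5342, 0.1366, 0.1261]
tcp_rot: [-1.806, -2.569, -0.001]
force: [0.4, -0.2, -0.1]
opening: 0.0402
gripper_force: 0.0
```

Emit:
arm_command([
  [[40,0,0,-0.3,0],[40,0,0,-0.6,0],[40,0,0,-1,0],[40,0,0,-1,0],[40,0,0,-1,0],[40,-0.5,0,-1,0],[40,-0.5,0,-0.5,0],[40,0,0,0,0]],
])

```text
time: 16.5
eef_pos: [0.5468, 0.1055, 0.2909]
tcp_rot: [1.81, 2.562, 0.005]
force: [1.1, -0.5, -0.1]
opening: 0.0401
gripper_force: 0.0
```

```bash
python3 - <<'E'
from h import *
show(); a,P,Q,uv=rodfit(); save(a,'wrist7.png')
q=(P-M); h=q@H; w=q@W; z=q[:,2]; A=np.array([np.cos(np.radians(40)),np.sin(np.radians(40))])
s=h*A[0]+z*A[1]; n=-h*A[1]+z*A[0]
for w0,lab in((.005,'top strip'),):
    k=(abs(w)<w0)&(abs(n)<.03)&(s>-.03)&(s<.12)
    for b in np.arange(-.02,.11,.004):
        t=k&(abs(s-b)<.002)
        if t.sum()>3: print(round(b*1e3),t.sum(),(np.percentile(n[t],90)*1e3).round(1),end=' | ')
E
```

```text
t 16.5 tcp [0.5468 0.1055 0.2909] xang 109.51 z [ 0.0056 -0.     -1.    ] F [ 1.1  -0.49 -0.12] op 0.0400566530226145 gf 0.0 q [ 0.032   0.4502 -0.4058  1.7006  0.2043  1.027  -0.1025]
-20 41 20.9 | -16 42 21.0 | -12 44 20.9 | -8 48 20.7 | -4 102 19.6 | 0 17 13.4 | 4 47 20.7 | 8 90 19.7 | 12 140 12.1 | 16 46 2.9 | 20 48 2.6 | 24 45 2.3 | 28 51 2.0 | 32 52 1.8 | 36 46 1.5 | 40 51 1.5 | 44 49 0.9 | 48 54 0.7 | 52 51 0.6 | 56 60 0.4 | 60 56 0.0 | 64 60 -0.3 | 68 52 -0.7 | 72 31 2.7 | 76 59 2.6 | 80 64 2.5 | 84 160 1.6 | 88 5 0.0 |
```

View pics/wrist7.png

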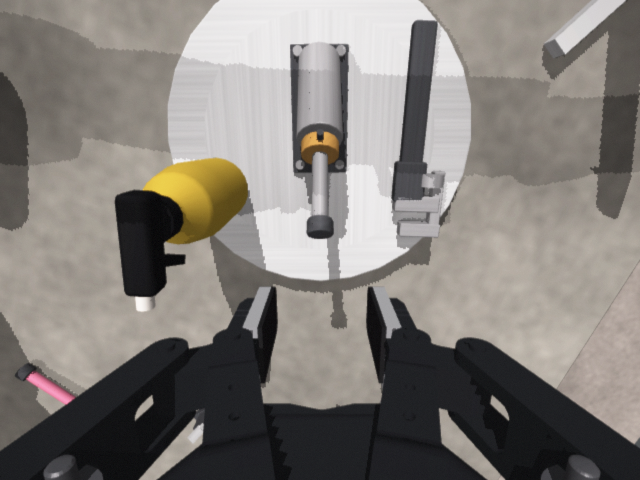

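The wrist view shows the rod standing in the socket, knob at (320,226), with the brass collar (320,148) against the mouth. The bottle and pipe wrench look undisturbed, and depth gives about 90 mm of exposed rod, which means fully home. Handing in.

```bash
python3 -c "
from bench import env; print(env.close_job())"
```

```text
the job is handed in; nothing more can be done
None
```

The steel rod stands fully home in the slanted socket with the collar against the mouth; the gripper is clear, no other tool was seen to move, and the job was handed in at about 16.6 s (no verdict was returned).

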